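Set the finished gauge movements into the cases of their size

ROBOT

A 6-joint arm with a two-finger parallel gripper is mounted at the origin on the work surface. World frame = base frame: x ahead of the robot, y to its left, z up, the work surface at z = 0. Lengths are in m, angles in rad, forces in N, time in s.
With the tool pointing down it reaches from about 0.35 to 0.775 m from the base axis. Payload 5.5 kg.
Tool frame: the origin (TCP) lies at the very end of the fingers, on their centre line; the grasp point (between the pads) lies 19 mm behind it; z points along the fingers, y is the line along which they close (so a half turn about z gives the same grasp; the last joint's range is limited). The gripper opens to 85 mm and grips with 20 to 120 N. Pads are 22 mm wide; open, the fingers measure 114 mm over their backs; the gripper's body (76 mm by 85 mm) begins 54 mm behind the grasp point. The pads swing forward as they close: fully open they stand 13 mm farther back than shut.
Start: joints at [-1.247, 0.313, 0.046, 1.304, 0, 1.431], TCP at [0.257, -0.514, 0.231] pointing down, gripper open.
Joint ranges: [-2.76, 2.76], [-0.86, 1.69], [-1.03, 1.26], [-2.2, 2.34], [-1.47, 1.5], [-3.14, 3.14]. Speed limits (rad/s): [2.57, 2.57, 3.14, 3.14, 3.14, 3.14].

INTERFACE

Orientations are given as a unit quaternion [w, x, y, z].
In Python, from workcell import env gives the robot as it stands. The module is installed in compiled form; this text tells all that it offers.
- The arm moves only by the tool jog_arm, never from a script. Its argument "rows" is a list of rows, each a list of 6 numbers: the shift along the world's x, y, z in units of 40 mm (1.0 is 40 mm), then the turn, a rotation vector about the world's x, y, z in units of 6 degrees (1.0 is 6 degrees). In form: [[x, y, z, wx, wy, wz], ...]. A call has 1 to 12 rows; each row is the pose to reach, as a shift and turn from the pose commanded when the call began; what a row does not reach only later rows make up. A row lasts 1/12 s, in which the tool goes at most 41.7 mm and 7.16 degrees, less where a joint would pass 70% of its speed; a pose out of reach is approached as far as the arm can. A call with a gripper value outside its range is refused whole. "jaw" is the gripper command: -1 is fully open, 1 is shut, values between are in proportion, set as the call begins (left out, the last holds). The fingers move at their own pace and stop on an object; "force" is the grip in N (left out, the last holds). Time passes only in rows, so rows that repeat a pose let the fingers close. It gives the time, the measured TCP pose, the force, the opening and the grip force at its end, in the units of the state.
- env.get_state(): the state, without advancing time (a new reading comes with each control period).
- env.read_camera(name): name is "scene" or "top" or "wrist"; returns a dict with "pixels" (400x640x3 uint8, red, green, blue), "mtx" (3x3 intrinsics, pixels), "k1" (the pictures are not rectified: a ray, as slopes to the right and down, at radius r is drawn at 1 + k1 r^2 times it, then the intrinsics apply), "cam_to_world" (4x4, takes a point from camera to world coordinates). Camera axes: x right, y up, looking along -z (the intrinsics and any distortion apply to the point x, -y, -z); pixel columns grow to the right and rows downward; lengths in m; the calibration is good to about 2 mm. A picture is of the moment at which its call begins. There is no depth.
- env.hand_in(): hands the job in; it is judged then, once.
The state is a dict: "clock": time; "joint_pos": joint angles; "qvel": joint speeds; "tau": joint torques, N m; "tcp_pos": TCP position; "orientation": TCP orientation; "wrist_force": force on the tool from outside, world axes, zero at the start; "ft_torque": the same for the moment, N m; "finger_gap": finger opening in m; "grip_force": force on a finger pad.
Only numpy, scipy, OpenCV 4.12 (cv2) and the standard library are available. Lean on these libraries where they do the work, as an engineer would, in place of code of your own. Each camera call takes 0.05 s, during which the arm holds its last target. There are 200 camera calls.

TASK

Four open gold gauge cases and four finished capsule movements (those with the bridge, brass gearing and pointer arbor on top) are spread over the bench. Set each finished movement into the case of its own size - smallest in smallest, up to largest in largest - upright, base plate flat on the case floor, set down and not dropped. Leave the cases where they lie, and do not shift the two unfinished base plates that carry only a capsule.

Things in the scene. Friction and masses are not known exactly. Their poses are not given: they have to be found in the camera images.
- movement_small: The smallest finished movement, upright: steel base plate 45 mm across, 4 thick; copper capsule; steel bridge; on top a brass geared movement 36 mm long (its x), 22 wide (its y), 25 to 41 mm above the underside: grip its 22 mm width, alike on all four. Thin pointer arbor in the middle, top at 52 mm. About 100 g. Origin: centre of the base plate's underside; z up.
- case_small: The smallest gauge case, a loose gold-coloured round open pan lying mouth up on the bench: bore 58 mm across, 70 mm over its flange, 22 mm high, flat inner floor 4 mm above its underside. It takes the movement with the 45 mm base plate with 6.5 mm to spare all round. About 90 g. Origin: centre of its underside; z up.
- movement_medium: The second smallest finished movement, upright: steel base plate 59 mm across, 4 thick; copper capsule; steel bridge; on top a brass geared movement 36 mm long (its x), 22 wide (its y), 25 to 41 mm above the underside: grip its 22 mm width, alike on all four. Thin pointer arbor in the middle, top at 52 mm. About 150 g. Origin: centre of the base plate's underside; z up.
- case_medium: The second smallest gauge case, a loose gold-coloured round open pan lying mouth up on the bench: bore 72 mm across, 84 mm over its flange, 22 mm high, flat inner floor 4 mm above its underside. It takes the movement with the 59 mm base plate with 6.5 mm to spare all round. About 120 g. Origin: centre of its underside; z up.
- movement_large: The second largest finished movement, upright: steel base plate 75 mm across, 4 thick; copper capsule; steel bridge; on top a brass geared movement 36 mm long (its x), 22 wide (its y), 25 to 41 mm above the underside: grip its 22 mm width, alike on all four. Thin pointer arbor in the middle, top at 52 mm. About 220 g. Origin: centre of the base plate's underside; z up.
- case_large: The second largest gauge case, a loose gold-coloured round open pan lying mouth up on the bench: bore 88 mm across, 100 mm over its flange, 22 mm high, flat inner floor 4 mm above its underside. It takes the movement with the 75 mm base plate with 6.5 mm to spare all round. About 170 g. Origin: centre of its underside; z up.
- movement_xlarge: The largest finished movement, upright: steel base plate 93 mm across, 4 thick; copper capsule; steel bridge; on top a brass geared movement 36 mm long (its x), 22 wide (its y), 25 to 41 mm above the underside: grip its 22 mm width, alike on all four. Thin pointer arbor in the middle, top at 52 mm. About 320 g. Origin: centre of the base plate's underside; z up.
- case_xlarge: The largest gauge case, a loose gold-coloured round open pan lying mouth up on the bench: bore 106 mm across, 118 mm over its flange, 22 mm high, flat inner floor 4 mm above its underside. It takes the movement with the 93 mm base plate with 6.5 mm to spare all round. About 230 g. Origin: centre of its underside; z up.
- bare_medium: An unfinished part, to be left where it stands: only a 59 mm round steel base plate 4 mm thick with its round copper capsule, 15 mm high in all, without bridge, brass movement or arbor. Origin: centre of its underside; z up.
- bare_large: An unfinished part, to be left where it stands: only a 75 mm round steel base plate 4 mm thick with its round copper capsule, 15 mm high in all, without bridge, brass movement or arbor. Origin: centre of its underside; z up.
Mind the look-alikes: they are no part of the job. Leave any blue or purple look-alike of the movement_xlarge alone.

How it is judged:
By the outcome, as a careful person would: the job done as asked, in the order asked, and still so for the second after the job is handed in, with the robot touching nothing.
It also fails if it takes over 96 s, if anything falls off the work surface, if the arm or the gripper's body presses on something with over 40 N, if the wrist force passes 120 N, or if a joint passes its speed limit or range.

## Working session

There is one attempt and no reset: what is moved stays moved. The work goes in short steps, Python scripts to look and compute and a tool call to move; the robot and the scene stay as the last step left them, time stands still between calls to the robot, and variables do not carry over. Pictures are saved under pics/ and viewed, at most 14 in all, crops included, and the job is handed in when it is done.

Besides the shell and the picture viewer there is one more tool, called after "Emit:" as a command line: name --pt "numbers of a row" for each row, then --argument value for the rest. jog_arm: Moves the arm, as the interface text tells. Its arguments: {"type":"object","properties":{"rows":{"type":"array","items":{"type":"array","items":{"type":"number"}}},"jaw":{"type":"number"},"force":{"type":"number"}},"required":["rows"]}

```bash
mkdir -p pics; cat > h.py <<'E'
import numpy as np, cv2
from workcell import env
def cam(n):
    return env.read_camera(n)
def px2w(c,uv,z):
    K=np.array(c["mtx"]);T=np.array(c["cam_to_world"]);k=float(np.ravel(c["k1"])[0])
    p=cv2.undistortPoints(np.array(uv,float).reshape(-1,1,2),K,np.array([k,0,0,0.]))[:,0]
    d=np.c_[p[:,0],-p[:,1],-np.ones(len(p))]@T[:3,:3].T
    o=T[:3,3]; return o+d*((z-o[2])/d[:,2])[:,None]
def save(c,f): cv2.imwrite("pics/"+f,cv2.cvtColor(c["pixels"],cv2.COLOR_RGB2BGR))
E
python3 - <<'E'
from h import *
for n in("scene","top"):
    c=cam(n);save(c,n+"0.png");print(n,c["cam_to_world"],c["mtx"],c["k1"])
print(env.get_state())
E
```

```text
scene [[-0.37090452 -0.52572074  0.76553742  1.09848347]
 [ 0.92844586 -0.19176734  0.31814082  0.25814424]
 [-0.02044815  0.82875991  0.55923061  0.5062077 ]
 [ 0.          0.          0.          1.        ]] [[418.24469695   0.         321.02276887]
 [  0.         418.24469695 201.676683  ]
 [  0.           0.           1.        ]] -0.07934740716135302
top [[ 3.89411665e-04  9.89510270e-01 -1.44462019e-01  4.02660940e-01]
 [-9.99911987e-01  2.30107552e-03  1.30661365e-02  1.51134724e-02]
 [ 1.32614943e-02  1.44444216e-01  9.89424076e-01  7.61948740e-01]
 [ 0.00000000e+00  0.00000000e+00  0.00000000e+00  1.00000000e+00]] [[409.4971581    0.         317.20833534]
 [  0.         409.4971581  202.54468413]
 [  0.           0.           1.        ]] -0.1079342660493219
{'clock': 0.1, 'joint_pos': array([-1.24659854e+00,  3.13948350e-01,  4.51140069e-02,  1.30358709e+00,
       -1.60399994e-05,  1.43121117e+00]), 'qvel': array([ 4.82099282e-05, -1.80797373e-03,  1.85306895e-03, -5.30222381e-04,
        2.38188389e-03,  5.59953643e-04]), 'tau': array([ 2.03061689e-03, -4.81725061e+01,  2.99243063e+01,  1.27526291e-02,
       -1.13930589e-04,  5.98733521e-06]), 'tcp_pos': array([ 0.25707067, -0.51384267,  0.23049368]), 'orientation': array([-8.08352345e-04,  9.73233118e-01,  2.29818708e-01, -8.28829613e-05]), 'wrist_force': array([ 0.17188996, -0.07662963, -0.26520216]), 'ft_torque': array([-0.01790615,  0.02978206, -0.02519703]), 'grip_force': 0.0, 'finger_gap': 0.0851813622396777}
```

View pics/top0.png

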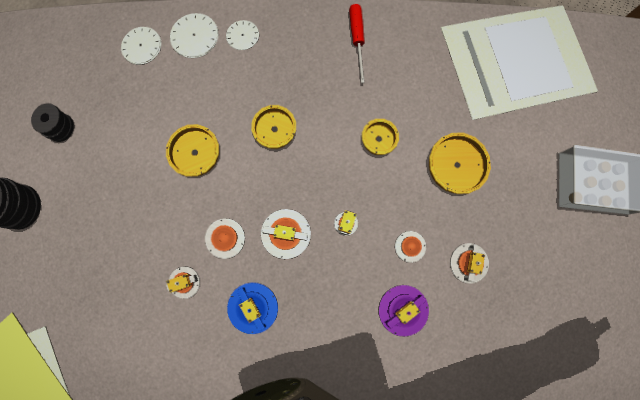

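View pics/scene0.png

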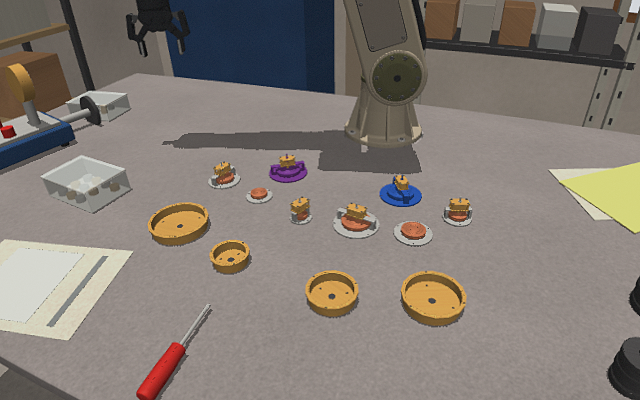

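The top view shows these parts:
- **Cases:** gold, at (192,150), (274,127), (380,136) and (460,163).
- **Finished movements:** white plates with brass, at (286,234), (346,223), (470,263) and (184,283).
- **Bare plates:** (225,238) and (410,247).
- **Look-alikes to avoid:** blue at (252,308), purple at (404,310).

Next I'll check the sizes by measurement and confirm in one enlarged crop.

```bash
python3 - <<'E'
from h import *
c=cam("top");im=c["pixels"];hsv=cv2.cvtColor(im,cv2.COLOR_RGB2HSV)
cv2.imwrite("pics/crop1.png",cv2.cvtColor(cv2.resize(im[205:310,150:500],(798,239),interpolation=cv2.INTER_CUBIC),cv2.COLOR_RGB2BGR))
H,S,V=[hsv[...,i].astype(int) for i in range(3)]
gold=((H>18)&(H<34)&(S>150)&(V>60)).astype(np.uint8)
print("cases: outline on z=.022")
def circ(uv,z):
    w=px2w(c,uv,z)[:,:2].astype(np.float32); return cv2.minEnclosingCircle(w)
for k in cv2.findContours(gold,cv2.RETR_EXTERNAL,cv2.CHAIN_APPROX_NONE)[0]:
    a=cv2.contourArea(k)
    if a>60 and k[:,0,0].min()>120:
        m=k[:,0].mean(0)
        (x,y),r=circ(k[:,0],.022 if a>700 else .041)
        rect=cv2.minAreaRect(px2w(c,k[:,0],.041)[:,:2].astype(np.float32))
        print(m.round(),a,"c",round(x,4),round(y,4),"d",round(2*r*1e3,1),"rect",np.round(rect[0],4),np.round(np.array(rect[1])*1e3,1),round(rect[2],1))
print("plates")
for (u,v) in[(286,234),(346,223),(470,263),(184,283),(225,238),(410,247)]:
    R=34;s=im[v-R:v+R,u-R:u+R]
    sub=((S<40)&(V>170)).astype(np.uint8)
    n,l,st,ce=cv2.connectedComponentsWithStats(sub)
    ids=[i for i in range(1,n) if np.hypot(*(ce[i]-(u,v)))<26 and st[i,4]>5]
    p=np.argwhere(np.isin(l,ids))[:,::-1]
    (x,y),r=circ(p,.004);print(u,v,round(x,4),round(y,4),"d",round(2e3*r,1))
E
```

```text
cases: outline on z=.022
[407. 312.] 229.0 c 0.3164 -0.1508 d 40.0 rect [ 0.3157 -0.1515] [24.3 36.1] 36.7
[250. 309.] 204.5 c 0.3218 0.1208 d 36.2 rect [0.3205 0.1223] [33.7 22.4] 27.8
[179. 283.] 196.5 c 0.3676 0.2495 d 41.2 rect [0.3649 0.2487] [21.6 38.4] 18.8
[477. 263.] 191.5 c 0.3996 -0.2798 d 37.7 rect [ 0.3998 -0.2794] [22.8 35.5] 77.8
[285. 231.] 190.0 c 0.4573 0.0631 d 38.3 rect [0.4553 0.0636] [36. 22.] 80.7
[346. 223.] 189.5 c 0.4742 -0.0463 d 38.4 rect [ 0.4741 -0.0467] [21.9 35.9] 75.4
[459. 163.] 2850.0 c 0.5873 -0.2633 d 121.1 rect [ 0.5823 -0.2565] [113.  116.6] 44.3
[192. 150.] 2077.5 c 0.6101 0.2402 d 102.6 rect [0.6051 0.2349] [97.7 94.6] 89.9
[380. 136.] 997.5 c 0.637 -0.1132 d 72.1 rect [ 0.6311 -0.1098] [67.  67.1] 0.5
[274. 126.] 1447.0 c 0.6558 0.0879 d 86.3 rect [0.6493 0.086 ] [82.8 79.3] 0.6
plates
286 234 0.4557 0.0642 d 92.6
346 223 0.475 -0.0476 d 45.7
470 263 0.4 -0.2798 d 75.4
184 283 0.3647 0.2511 d 57.9
225 238 0.4467 0.1772 d 74.7
410 247 0.4314 -0.1682 d 58.4
```

View pics/crop1.png

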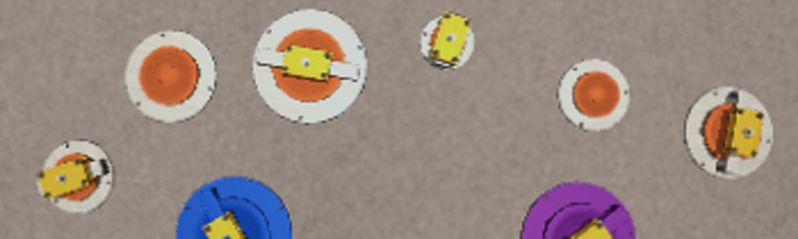

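Sizes match. Plate diameters are 92.6, 45.7, 75.4 and 57.9 mm for the finished movements at (286,234), (346,223), (470,263) and (184,283). The crop shows brass and an arbor on all four. The two parts with only a capsule are the bare plates, and blue and purple stay untouched. I'll start with the small one.

Emit:
jog_arm --pt "5.4 11.7 -1.5 0 0 12" --pt "5.4 11.7 -1.5 0 0 12" --pt "5.4 11.7 -1.5 0 0 12" --pt "5.4 11.7 -1.5 0 0 12" --pt "5.4 11.7 -1.5 0 0 12" --pt "5.4 11.7 -1.5 0 0 12" --pt "5.4 11.7 -1.5 0 0 12" --pt "5.4 11.7 -1.5 0 0 12" --pt "5.4 11.7 -1.5 0 0 12" --pt "5.4 11.7 -1.5 0 0 12" --pt "5.4 11.7 -1.5 0 0 12" --pt "5.4 11.7 -1.5 0 0 12" --jaw -0.3 --force 40

```text
clock: 1.15
tcp_pos: [0.4656, -0.0613, 0.1733]
orientation: [0.0, 0.652, 0.758, 0.0]
wrist_force: [1.5, -0.8, -0.1]
finger_gap: 0.0557
grip_force: 0.0
```

Emit:
jog_arm --pt "0 0 -0.5 0 0 11.1" --pt "0 0 -0.5 0 0 11.1" --pt "0 0 -0.5 0 0 11.1" --pt "0 0 -0.5 0 0 11.1" --pt "0 0 -0.5 0 0 11.1" --pt "0 0 -0.5 0 0 11.1" --pt "0 0 -0.5 0 0 11.1" --pt "0 0 -0.5 0 0 11.1" --pt "0 0 -0.5 0 0 11.1" --pt "0 0 -0.5 0 0 11.1" --pt "0 0 -0.5 0 0 11.1" --pt "0 0 -0.5 0 0 11.1"

```text
clock: 2.15
tcp_pos: [0.4652, -0.0633, 0.1533]
orientation: [-0.0, 0.13, 0.992, 0.0]
wrist_force: [0.4, -0.0, 0.7]
finger_gap: 0.0557
grip_force: 0.0
```

```bash
cat >> h.py <<'E'
def look(f=None):
    """brass blobs in the wrist view at z=.041 and the tool's pose"""
    c=cam("wrist");hsv=cv2.cvtColor(c["pixels"],cv2.COLOR_RGB2HSV);H,S,V=[hsv[...,i].astype(int) for i in range(3)]
    if f: save(c,f)
    s=env.get_state();q=s["orientation"];print("t",s["clock"],"tcp",s["tcp_pos"].round(4),"yaw",round(2*np.degrees(np.arctan2(q[2],q[1]))-90,1),"gap",s["finger_gap"])
    g=((H>18)&(H<34)&(S>150)&(V>60)).astype(np.uint8);return c,g
def blobs(c,g,z,amin=300):
    for k in cv2.findContours(g,cv2.RETR_EXTERNAL,cv2.CHAIN_APPROX_NONE)[0]:
        if cv2.contourArea(k)>amin:
            w=px2w(c,k[:,0],z)[:,:2].astype(np.float32);r=cv2.minAreaRect(w);m=cv2.minEnclosingCircle(w)
            print(k[:,0].mean(0).round(),"rect",np.round(r[0],4),np.round(np.array(r[1])*1e3,1),round(r[2],1),"circ",np.round(m[0],4),round(m[1]*2e3,1))
E
python3 - <<'E'
from h import *
c,g=look("w1.png");blobs(c,g,.041);print(c["cam_to_world"][:3,3])
E
```

```text
t 2.2 tcp [ 0.4652 -0.0633  0.1534] yaw 75.1 gap 0.05527876127014193
[317. 336.] rect [ 0.6076 -0.1013] [63.5 44.1] 61.6 circ [ 0.6161 -0.1064] 64.6
[519. 306.] rect [0.6197 0.096 ] [82.  30.6] 37.1 circ [0.6271 0.0862] 82.3
[616. 246.] rect [0.5912 0.1916] [100.3  44.6] 3.2 circ [0.5908 0.2044] 101.2
[ 65. 185.] rect [ 0.3997 -0.2777] [23.6 36.8] 78.5 circ [ 0.3998 -0.2776] 40.0
[463. 146.] rect [0.4545 0.0642] [35.1 22.9] 81.7 circ [0.4546 0.0628] 38.6
[158.  41.] rect [ 0.3149 -0.1521] [21.7 35.4] 36.5 circ [ 0.3149 -0.1521] 36.8
[ 0.39297931 -0.04439189  0.29512314]
```

View pics/w1.png

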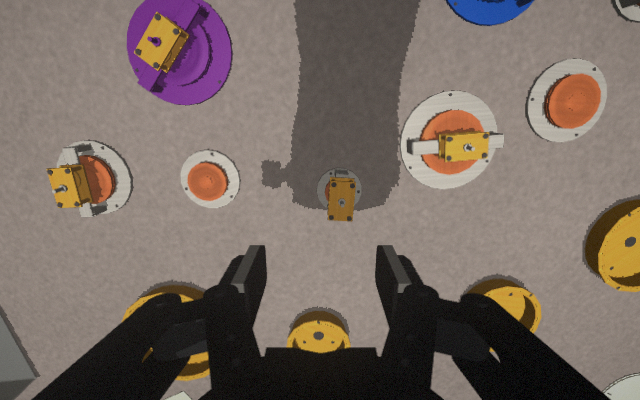

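The wrist view shows the small movement straight ahead of the fingers at (341,198), in shadow. The xlarge and large positions agree with the first measurement. Moving over the small one.

Emit:
jog_arm --pt "0.23 0.41 -0.8 0 0 0" --pt "0.23 0.41 -1.4 0 0 0" --pt "0.23 0.41 -1.4 0 0 0" --pt "0.23 0.41 -1.4 0 0 0"

```text
clock: 2.53
tcp_pos: [0.4731, -0.0465, 0.0967]
orientation: [-0.002, 0.129, 0.992, 0.0]
wrist_force: [0.6, 0.3, 0.3]
finger_gap: 0.0553
grip_force: 0.0
```

```bash
python3 - <<'E'
from h import *
c,g=look();hsv=cv2.cvtColor(c["pixels"],cv2.COLOR_RGB2HSV);H,S,V=[hsv[...,i].astype(int) for i in range(3)]
g=((H>14)&(H<34)&(S>140)&(V>45)).astype(np.uint8);blobs(c,g,.041,500)
save(c,"w2.png")
E
```

```text
t 2.5833 tcp [ 0.4743 -0.047   0.0979] yaw 75.1 gap 0.0554572799078731
[181. 383.] rect [ 0.5865 -0.1947] [19.8 57.9] 39.5 circ [ 0.5792 -0.2008] 58.1
[ 91. 339.] rect [ 0.5253 -0.2536] [14.1 86.6] 25.0 circ [ 0.5308 -0.2511] 86.8
[539. 330.] rect [0.6083 0.0991] [73.4 14.5] 34.4 circ [0.612  0.0937] 73.6
[632. 274.] rect [0.5791 0.166 ] [69.5 17. ] 3.3 circ [0.5786 0.1745] 69.7
[320. 219.] rect [ 0.4725 -0.0468] [21.7 39.3] 71.6 circ [ 0.472  -0.0472] 43.5
[476. 151.] rect [0.4537 0.0616] [41.4 24. ] 80.6 circ [0.4522 0.0619] 45.1
[86. 25.] rect [ 0.3183 -0.1486] [31.2 37.5] 37.0 circ [ 0.3196 -0.148 ] 46.6
```

View pics/w2.png

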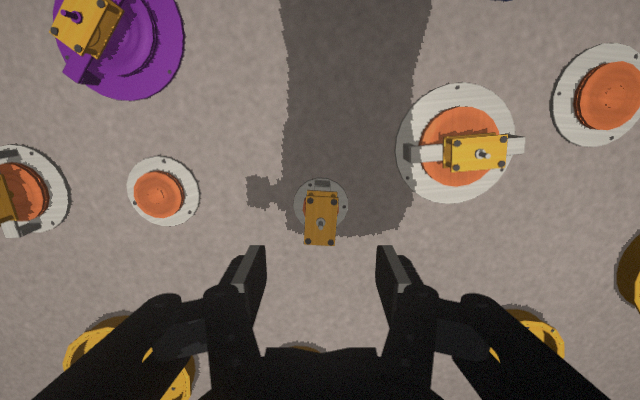

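The small brass block sits centred between the fingers at (320,219). Descend and grip.

Emit:
jog_arm --pt "0 0 -0.7 0 0 0" --pt "0 0 -1.4 0 0 0" --pt "0 0 -1.8 0 0 0" --pt "0 0 -2.05 0 0 0" --pt "0 0 -2.05 0 0 0" --pt "0 0 -2.05 0 0 0"

```text
clock: 3.08
tcp_pos: [0.4754, -0.0474, 0.0166]
orientation: [0.001, 0.129, 0.992, -0.0]
wrist_force: [-0.0, -0.6, 0.5]
finger_gap: 0.0554
grip_force: 0.0
```

Emit:
jog_arm --pt "0 0 0 0 0 0" --pt "0 0 0 0 0 0" --pt "0 0 0 0 0 0" --pt "0 0 0 0 0 0" --pt "0 0 0 0 0 0" --pt "0 0 0 0 0 0" --jaw 1 --force 40

```text
clock: 3.58
tcp_pos: [0.4758, -0.0473, 0.017]
orientation: [0.001, 0.129, 0.992, -0.0]
wrist_force: [-0.8, -0.2, 5.8]
finger_gap: 0.0218
grip_force: 38.1
```

Emit:
jog_arm --pt "0 0 0.5 0 0 0" --pt "0 0 1.2 0 0 0" --pt "0 0 1.8 0 0 0" --pt "0.5 -0.2 1.8 0 0 0" --pt "1.3 -0.55 1.8 0 0 0" --pt "2.1 -0.85 1.8 0 0 0" --pt "2.8 -1.15 1.8 0 0 0" --pt "3.4 -1.4 1.8 0 0 0" --pt "3.8 -1.55 1.8 0 0 0" --pt "4.03 -1.65 1.8 0 0 0" --pt "4.03 -1.65 1.8 0 0 0"

```text
clock: 4.5
tcp_pos: [0.6379, -0.1141, 0.0876]
orientation: [0.001, 0.129, 0.992, -0.0]
wrist_force: [0.1, 0.0, -1.8]
finger_gap: 0.0215
grip_force: 38.7
```

```bash
cat > m.py <<'E'
from h import *
def cases(n,f=None,refs=None):
    c=cam(n)
    if f: save(c,f)
    hsv=cv2.cvtColor(c["pixels"],cv2.COLOR_RGB2HSV);H,S,V=[hsv[...,i].astype(int) for i in range(3)]
    g=((H>15)&(H<34)&(S>140)&(V>60)).astype(np.uint8)
    print(n); blobs(c,g,.022,500)
E
python3 - <<'E'
from m import *
look();cases("scene","s1.png");cases("top","t1.png")
a=[cv2.imread("pics/"+n) for n in("s1.png","t1.png")]
cv2.imwrite("pics/st.png",cv2.resize(np.hstack([a[0][180:340,130:490],a[1][90:220,150:510][:160].repeat(1,0) if 0 else cv2.copyMakeBorder(a[1][90:220,150:510],0,30,0,0,0)]),(796,177)))
E
```

```text
t 4.55 tcp [ 0.6363 -0.1133  0.0874] yaw 75.2 gap 0.02161029709659756
scene
[433. 297.] rect [0.6181 0.244 ] [110.9  99.5] 20.6 circ [0.6192 0.2409] 113.1
[332. 292.] rect [0.6641 0.0922] [96.6 81.1] 23.4 circ [0.6645 0.091 ] 97.5
[230. 255.] rect [ 0.6481 -0.1078] [86.1 68.1] 25.2 circ [ 0.6463 -0.1047] 87.9
[178. 223.] rect [ 0.5994 -0.2573] [140.  116.4] 34.6 circ [ 0.5985 -0.2556] 141.3
[20. 82.] rect [ 0.0148 -1.5687] [691.9  87.1] 60.4 circ [ 0.0094 -1.5656] 693.0
top
[192. 150.] rect [0.6103 0.2406] [100.7  99.4] 3.7 circ [0.6102 0.2402] 103.1
[273. 126.] rect [0.6558 0.0879] [85.  81.4] 0.6 circ [0.6558 0.0879] 86.3
```

View pics/st.png

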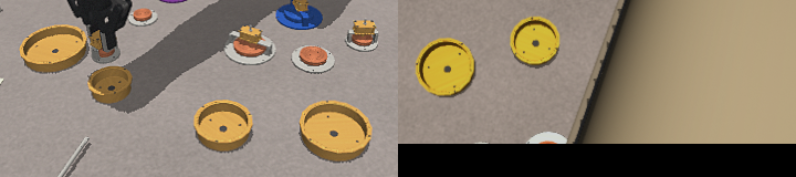

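The scene view shows the movement still gripped, over the small case. The cases' near walls bias the outline circles, so I'll check against the dark centre holes in their floors.

```bash
python3 - <<'E'
from h import *
ref={"small":(.638,-.112),"medium":(.657,.089),"large":(.611,.241),"xlarge":(.589,-.262)}
for n,f in(("top","top0.png"),("scene","scene0.png")):
    c=cam(n);im=cv2.imread("pics/"+f);V=im.max(2)
    for k,(x,y) in ref.items():
        best=[]
        d=(V<110).astype(np.uint8);nn,l,st,ce=cv2.connectedComponentsWithStats(d)
        for i in range(1,nn):
            if 8<st[i,4]<90:
                w=px2w(c,[ce[i]],.004)[0]
                if np.hypot(w[0]-x,w[1]-y)<.015: best.append((w[:2].round(4),st[i,4]))
        print(n,k,best)
E
```

```text
top small [(array([ 0.6387, -0.113 ]), np.int32(21))]
top medium [(array([0.6568, 0.0885]), np.int32(23))]
top large [(array([0.6108, 0.2407]), np.int32(26))]
top xlarge [(array([ 0.5883, -0.2648]), np.int32(22))]
scene small [(array([ 0.6395, -0.1119]), np.int32(20))]
scene medium [(array([0.6578, 0.0893]), np.int32(26))]
scene large [(array([0.6111, 0.2422]), np.int32(26))]
scene xlarge [(array([ 0.5893, -0.2642]), np.int32(15))]
```

Emit:
jog_arm --pt "0.06 0 -0.4 0 0 0" --pt "0.06 0 -0.8 0 0 0" --pt "0.06 0 -1.1 0 0 0" --pt "0.06 0 -1.35 0 0 0" --pt "0.06 0 -1.5 0 0 0" --pt "0.06 0 -1.57 0 0 0" --pt "0.06 0 -1.6 0 0 0" --pt "0.06 0 -1.6 0 0 0"

```text
clock: 5.42
tcp_pos: [0.6383, -0.113, 0.0237]
orientation: [0.0, 0.129, 0.992, 0.0]
wrist_force: [0.1, 0.3, -0.7]
finger_gap: 0.0213
grip_force: 38.7
```

Emit:
jog_arm --pt "0 0 -0.02 0 0 0" --pt "0 0 -0.03 0 0 0" --pt "0 0 -0.03 0 0 0"

```text
clock: 5.67
tcp_pos: [0.6385, -0.1131, 0.0228]
orientation: [0.0, 0.129, 0.992, -0.0]
wrist_force: [-1.3, 1.2, -1.1]
finger_gap: 0.0217
grip_force: 38.7
```

Emit:
jog_arm --pt "0 0 -0.02 0 0 0" --pt "0 0 -0.04 0 0 0" --pt "0 0 -0.04 0 0 0" --pt "0 0 -0.04 0 0 0"

```text
clock: 6.0
tcp_pos: [0.6384, -0.1131, 0.0211]
orientation: [0.0, 0.129, 0.992, -0.0]
wrist_force: [-0.3, -0.2, 2.2]
finger_gap: 0.0216
grip_force: 39.0
```

Emit:
jog_arm --pt "0 0 0 0 0 0" --pt "0 0 0 0 0 0" --pt "0 0 0 0 0 0" --pt "0 0 0 0 0 0" --jaw 0.36

```text
clock: 6.33
tcp_pos: [0.6381, -0.1129, 0.0207]
orientation: [-0.0, 0.129, 0.992, 0.0]
wrist_force: [-0.1, 0.2, -0.5]
finger_gap: 0.0269
grip_force: 0.0
```

Emit:
jog_arm --pt "0 0 0.2 0 0 0" --pt "0 0 0.6 0 0 0" --pt "0 0 1.2 0 0 0" --pt "0 0 2 0 0 0" --pt "0 0 2.5 0 0 0" --pt "0 0 2.5 0 0 0"

```text
clock: 6.83
tcp_pos: [0.6413, -0.1139, 0.1271]
orientation: [0.005, 0.129, 0.992, -0.001]
wrist_force: [0.2, -0.3, 1.2]
finger_gap: 0.0271
grip_force: 0.0
```

Emit:
jog_arm --pt "-6.84 9.07 0 0 0 -9.4" --pt "-6.84 9.07 0 0 0 -9.4" --pt "-6.84 9.07 0 0 0 -9.4" --pt "-6.84 9.07 0 0 0 -9.4" --pt "-6.84 9.07 0 0 0 -9.4" --pt "-6.84 9.07 0 0 0 -9.4" --pt "-6.84 9.07 0 0 0 -9.4" --pt "-6.84 9.07 0 0 0 -9.4" --pt "-6.84 9.07 0 0 0 -9.4" --pt "-6.84 9.07 0 0 0 -9.4" --pt "-6.84 9.07 0 0 0 -9.4" --pt "-6.84 9.07 0 0 0 -9.4" --jaw -0.3

```text
clock: 7.83
tcp_pos: [0.3598, 0.2534, 0.1206]
orientation: [-0.001, 0.58, 0.815, -0.0]
wrist_force: [-0.5, -0.1, -0.4]
finger_gap: 0.0555
grip_force: 0.0
```

```bash
python3 - <<'E'
from h import *
c,g=look("w3.png");hsv=cv2.cvtColor(c["pixels"],cv2.COLOR_RGB2HSV);H,S,V=[hsv[...,i].astype(int) for i in range(3)]
g=((H>15)&(H<34)&(S>140)&(V>60)).astype(np.uint8);blobs(c,g,.041,500)
E
```

```text
t 7.8833 tcp [0.3613 0.2522 0.1206] yaw 19.1 gap 0.05558258866214637
[566. 289.] rect [0.581  0.2488] [104.2  91.9] 3.7 circ [0.5807 0.2506] 105.8
[325. 208.] rect [0.3633 0.2539] [21.1 38.7] 20.2 circ [0.3639 0.2538] 43.4
```

View pics/w3.png

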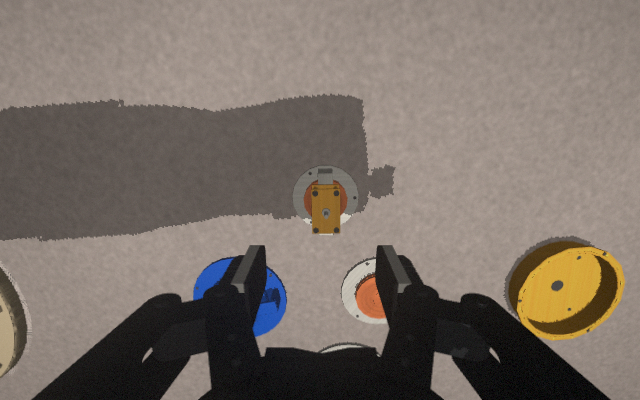

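The medium movement is centred ahead of the fingers at (325,208), with nothing else near it. Descending.

Emit:
jog_arm --pt "0 0 -0.7 0 0 0" --pt "0 0 -1.4 0 0 0" --pt "0 0 -2.0 0 0 0" --pt "0 0 -2.4 0 0 0" --pt "0 0 -2.6 0 0 0" --pt "0 0 -2.6 0 0 0" --pt "0 0 -2.6 0 0 0"

```text
clock: 8.47
tcp_pos: [0.3651, 0.2493, 0.0168]
orientation: [0.0, 0.583, 0.813, -0.0]
wrist_force: [0.0, -0.4, 1.1]
finger_gap: 0.0554
grip_force: 0.0
```

Emit:
jog_arm --pt "0 0 0 0 0 0" --pt "0 0 0 0 0 0" --pt "0 0 0 0 0 0" --pt "0 0 0 0 0 0" --pt "0 0 0 0 0 0" --pt "0 0 0 0 0 0" --jaw 1 --force 50

```text
clock: 8.97
tcp_pos: [0.3658, 0.2502, 0.0179]
orientation: [0.001, 0.582, 0.813, 0.001]
wrist_force: [-0.9, -1.4, 6.8]
finger_gap: 0.0211
grip_force: 50.1
```

Emit:
jog_arm --pt "0 0 0.5 0 0 0" --pt "0 0 1.2 0 0 0" --pt "0 0 1.8 0 0 0" --pt "0.8 -0.44 1.8 0 0 0" --pt "1.65 -0.91 1.8 0 0 0" --pt "2.5 -1.38 1.8 0 0 0" --pt "3.4 -1.88 1.8 0 0 0" --pt "4.3 -2.37 1.8 0 0 0" --pt "5.2 -2.87 1.8 0 0 0" --pt "6.1 -3.37 1.8 0 0 0" --pt "6.8 -3.75 1.8 0 0 0" --pt "7.3 -4.03 1.8 0 0 0"

```text
clock: 9.97
tcp_pos: [0.6592, 0.0865, 0.0883]
orientation: [0.001, 0.583, 0.812, 0.0]
wrist_force: [-0.1, 0.8, -1.8]
finger_gap: 0.0208
grip_force: 49.5
```

Emit:
jog_arm --pt "0 0 0 0 0 0" --pt "0 0 0 0 0 0" --pt "0 0 0 0 0 0"

```text
clock: 10.22
tcp_pos: [0.6554, 0.0889, 0.088]
orientation: [-0.001, 0.582, 0.813, -0.001]
wrist_force: [0.8, 0.6, -1.9]
finger_gap: 0.0213
grip_force: 49.6
```

Emit:
jog_arm --pt "0.03 0 -0.4 0 0 0" --pt "0.03 0 -0.8 0 0 0" --pt "0.03 0 -1.15 0 0 0" --pt "0.03 0 -1.4 0 0 0" --pt "0.03 0 -1.53 0 0 0" --pt "0.03 0 -1.6 0 0 0" --pt "0.03 0 -1.62 0 0 0" --pt "0.03 0 -1.62 0 0 0"

```text
clock: 10.88
tcp_pos: [0.658, 0.0888, 0.0245]
orientation: [0.0, 0.582, 0.813, 0.0]
wrist_force: [0.1, -0.7, -1.3]
finger_gap: 0.0211
grip_force: 49.6
```

Emit:
jog_arm --pt "0 0 -0.02 0 0 0" --pt "0 0 -0.04 0 0 0" --pt "0 0 -0.06 0 0 0" --pt "0 0 -0.06 0 0 0" --pt "0 0 -0.06 0 0 0"

```text
clock: 11.3
tcp_pos: [0.6582, 0.0885, 0.022]
orientation: [0.0, 0.582, 0.813, 0.0]
wrist_force: [-0.1, -0.4, -0.5]
finger_gap: 0.0208
grip_force: 49.9
```

Emit:
jog_arm --pt "0 0 -0.02 0 0 0" --pt "0 0 -0.03 0 0 0" --pt "0 0 -0.03 0 0 0" --pt "0 0 -0.03 0 0 0"

```text
clock: 11.63
tcp_pos: [0.6582, 0.0885, 0.022]
orientation: [0.001, 0.582, 0.813, 0.0]
wrist_force: [-1.9, -0.9, 7.3]
finger_gap: 0.0214
grip_force: 50.8
```

Contact. Release and rise.

Emit:
jog_arm --pt "0 0 0.02 0 0 0" --pt "0 0 0.02 0 0 0" --pt "0 0 0.02 0 0 0" --pt "0 0 0.02 0 0 0" --jaw 0.3

```text
clock: 11.97
tcp_pos: [0.6577, 0.0886, 0.0209]
orientation: [-0.0, 0.582, 0.813, -0.0]
wrist_force: [-1.0, -0.2, 0.4]
finger_gap: 0.0298
grip_force: 0.0
```

Emit:
jog_arm --pt "0 0 0.2 0 0 0" --pt "0 0 0.6 0 0 0" --pt "0 0 1.2 0 0 0" --pt "0 0 2 0 0 0" --pt "0 0 2.5 0 0 0" --pt "0 0 2.5 0 0 0"

```text
clock: 12.47
tcp_pos: [0.661, 0.0887, 0.1274]
orientation: [0.004, 0.582, 0.813, 0.003]
wrist_force: [1.9, -0.3, 0.5]
finger_gap: 0.0301
grip_force: 0.0
```

Emit:
jog_arm --pt "-6.44 -9.19 0 0 0 9.87" --pt "-6.44 -9.19 0 0 0 9.87" --pt "-6.44 -9.19 0 0 0 9.87" --pt "-6.44 -9.19 0 0 0 9.87" --pt "-6.44 -9.19 0 0 0 9.87" --pt "-6.44 -9.19 0 0 0 9.87" --pt "-6.44 -9.19 0 0 0 9.87" --pt "-6.44 -9.19 0 0 0 9.87" --pt "-6.44 -9.19 0 0 0 9.87" --pt "-6.44 -9.19 0 0 0 9.87" --pt "-6.44 -9.19 0 0 0 9.87" --pt "-6.44 -9.19 0 0 0 9.87" --jaw -0.3

```text
clock: 13.47
tcp_pos: [0.3972, -0.2831, 0.1211]
orientation: [-0.0, 0.107, 0.994, -0.001]
wrist_force: [-0.5, -0.5, 0.4]
finger_gap: 0.0555
grip_force: 0.0
```

```bash
python3 - <<'E'
from h import *
c,g=look("w4.png");hsv=cv2.cvtColor(c["pixels"],cv2.COLOR_RGB2HSV);H,S,V=[hsv[...,i].astype(int) for i in range(3)]
g=((H>15)&(H<34)&(S>140)&(V>60)).astype(np.uint8);blobs(c,g,.041,500)
E
```

```text
t 13.5167 tcp [ 0.3978 -0.2823  0.1211] yaw 77.6 gap 0.05538405638164002
[361. 336.] rect [ 0.518  -0.2761] [52.9 44.1] 72.4 circ [ 0.5198 -0.2779] 64.1
[326. 208.] rect [ 0.3978 -0.2794] [21.7 38.7] 77.8 circ [ 0.3972 -0.2795] 42.5
[481.  55.] rect [ 0.3148 -0.1562] [24.5 40.2] 37.2 circ [ 0.3132 -0.1574] 44.4
```

View pics/w4.png

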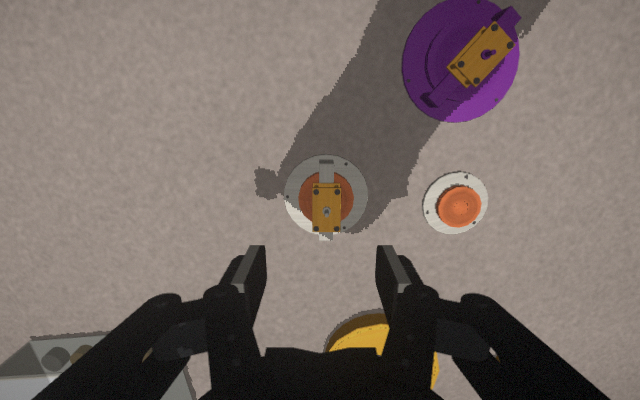

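The large movement is centred at (326,208), clear of the bare plate and the purple look-alike.

Emit:
jog_arm --pt "0 0 -0.7 0 0 0" --pt "0 0 -1.4 0 0 0" --pt "0 0 -2.0 0 0 0" --pt "0 0 -2.4 0 0 0" --pt "0 0 -2.6 0 0 0" --pt "0 0 -2.6 0 0 0" --pt "0 0 -2.6 0 0 0"

```text
clock: 14.1
tcp_pos: [0.4005, -0.2783, 0.0172]
orientation: [-0.0, 0.104, 0.995, 0.0]
wrist_force: [0.6, -0.5, 0.1]
finger_gap: 0.056
grip_force: 0.0
```

Emit:
jog_arm --pt "0 0 0 0 0 0" --pt "0 0 0 0 0 0" --pt "0 0 0 0 0 0" --pt "0 0 0 0 0 0" --pt "0 0 0 0 0 0" --pt "0 0 0 0 0 0" --jaw 1 --force 60

```text
clock: 14.6
tcp_pos: [0.4011, -0.2798, 0.0185]
orientation: [0.001, 0.105, 0.995, -0.001]
wrist_force: [-0.2, 1.3, 4.8]
finger_gap: 0.0207
grip_force: 59.9
```

Emit:
jog_arm --pt "0 0 0.5 0 0 0" --pt "0 0 1.2 0 0 0" --pt "0 0 1.8 0 0 0" --pt "0.2 0.5 1.8 0 0 0" --pt "0.5 1.25 1.8 0 0 0" --pt "0.85 2.1 1.8 0 0 0" --pt "1.2 3.0 1.8 0 0 0" --pt "1.55 3.85 1.8 0 0 0" --pt "1.9 4.7 1.8 0 0 0" --pt "2.25 5.55 1.8 0 0 0" --pt "2.6 6.4 1.8 0 0 0" --pt "2.95 7.3 1.8 0 0 0"

```text
clock: 15.6
tcp_pos: [0.5185, 0.0146, 0.0893]
orientation: [0.0, 0.105, 0.994, -0.0]
wrist_force: [0.9, -0.1, -0.5]
finger_gap: 0.0209
grip_force: 59.2
```

Emit:
jog_arm --pt "0.35 0.85 0 0 0 0" --pt "0.7 1.7 0 0 0 0" --pt "1.05 2.55 0 0 0 0" --pt "1.4 3.4 0 0 0 0" --pt "1.7 4.2 0 0 0 0" --pt "2.0 4.9 0 0 0 0" --pt "2.2 5.4 0 0 0 0" --pt "2.3 5.7 0 0 0 0" --pt "2.3 5.7 0 0 0 0" --pt "2.3 5.7 0 0 0 0" --pt "2.3 5.7 0 0 0 0"

```text
clock: 16.52
tcp_pos: [0.6094, 0.2399, 0.0888]
orientation: [-0.001, 0.105, 0.994, -0.0]
wrist_force: [0.2, -0.1, -2.3]
finger_gap: 0.0204
grip_force: 59.2
```

Emit:
jog_arm --pt "0.03 0.02 -0.4 0 0 0" --pt "0.03 0.02 -0.8 0 0 0" --pt "0.03 0.02 -1.15 0 0 0" --pt "0.03 0.02 -1.4 0 0 0" --pt "0.03 0.02 -1.53 0 0 0" --pt "0.03 0.02 -1.6 0 0 0" --pt "0.03 0.02 -1.63 0 0 0" --pt "0.03 0.02 -1.63 0 0 0" --pt "0.03 0.02 -1.63 0 0 0"

```text
clock: 17.27
tcp_pos: [0.6119, 0.2419, 0.0248]
orientation: [0.001, 0.105, 0.995, 0.0]
wrist_force: [-0.6, 0.4, -2.0]
finger_gap: 0.0207
grip_force: 59.2
```

Emit:
jog_arm --pt "0 0 -0.02 0 0 0" --pt "0 0 -0.04 0 0 0" --pt "0 0 -0.06 0 0 0" --pt "0 0 -0.06 0 0 0" --pt "0 0 -0.06 0 0 0"

```text
clock: 17.68
tcp_pos: [0.6118, 0.2421, 0.0226]
orientation: [0.001, 0.104, 0.995, 0.0]
wrist_force: [-1.5, -0.4, 6.2]
finger_gap: 0.0209
grip_force: 60.1
```

Contact at the expected height. Release and rise.

Emit:
jog_arm --pt "0 0 0 0 0 0" --pt "0 0 0 0 0 0" --pt "0 0 0 0 0 0" --pt "0 0 0 0 0 0" --jaw 0.25

```text
clock: 18.02
tcp_pos: [0.6113, 0.2418, 0.0212]
orientation: [-0.0, 0.105, 0.995, -0.0]
wrist_force: [-0.2, -0.3, 0.6]
finger_gap: 0.032
grip_force: 0.0
```

Emit:
jog_arm --pt "0 0 0.2 0 0 0" --pt "0 0 0.6 0 0 0" --pt "0 0 1.2 0 0 0" --pt "0 0 2 0 0 0" --pt "0 0 2.5 0 0 0" --pt "0 0 2.5 0 0 0"

```text
clock: 18.52
tcp_pos: [0.6145, 0.2427, 0.1279]
orientation: [0.004, 0.105, 0.995, 0.002]
wrist_force: [0.7, 0.5, 0.2]
finger_gap: 0.0319
grip_force: 0.0
```

Emit:
jog_arm --pt "-1.95 -2.2 0 0 0 -7.2" --pt "-1.95 -2.2 0 0 0 -7.2" --pt "-1.95 -2.2 0 0 0 -7.2" --pt "-1.95 -2.2 0 0 0 -7.2" --pt "-1.95 -2.2 0 0 0 -7.2" --pt "-1.95 -2.2 0 0 0 -7.2" --pt "-1.95 -2.2 0 0 0 -7.2" --jaw -0.3

```text
clock: 19.1
tcp_pos: [0.533, 0.1535, 0.1215]
orientation: [-0.0, 0.465, 0.885, -0.0]
wrist_force: [0.3, 0.1, -0.6]
finger_gap: 0.0558
grip_force: 0.0
```

Emit:
jog_arm --pt "-1.95 -2.25 0 0 0 -7.33" --pt "-1.95 -2.25 0 0 0 -7.33" --pt "-1.95 -2.25 0 0 0 -7.33" --pt "-1.95 -2.25 0 0 0 -7.33" --pt "-1.95 -2.25 0 0 0 -7.33" --pt "-1.95 -2.25 0 0 0 -7.33" --pt "-1.95 -2.25 0 0 0 -7.33" --pt "-1.95 -2.25 0 0 0 -7.33" --pt "-1.95 -2.25 0 0 0 -7.33"

```text
clock: 19.85
tcp_pos: [0.4554, 0.064, 0.1214]
orientation: [-0.0, 0.76, 0.65, -0.0]
wrist_force: [0.1, -0.1, 0.3]
finger_gap: 0.0554
grip_force: 0.0
```

```bash
python3 - <<'E'
from h import *
c,g=look("w5.png");hsv=cv2.cvtColor(c["pixels"],cv2.COLOR_RGB2HSV);H,S,V=[hsv[...,i].astype(int) for i in range(3)]
g=((H>15)&(H<34)&(S>140)&(V>60)).astype(np.uint8);blobs(c,g,.041,500)
E
```

```text
t 19.9 tcp [0.4554 0.064  0.1214] yaw -9.0 gap 0.05565647181681108
[543. 326.] rect [ 0.6369 -0.077 ] [25.6 89.4] 41.0 circ [ 0.6283 -0.0844] 89.6
[320. 206.] rect [0.4559 0.0671] [38.8 21.5] 80.3 circ [0.4555 0.0671] 43.9
[130. 156.] rect [0.3239 0.1242] [42.6 24.5] 31.1 circ [0.325  0.1224] 46.8
[565. 130.] rect [0.6387 0.0951] [77.2 82.9] 46.5 circ [0.6374 0.0943] 85.6
```

View pics/w5.png

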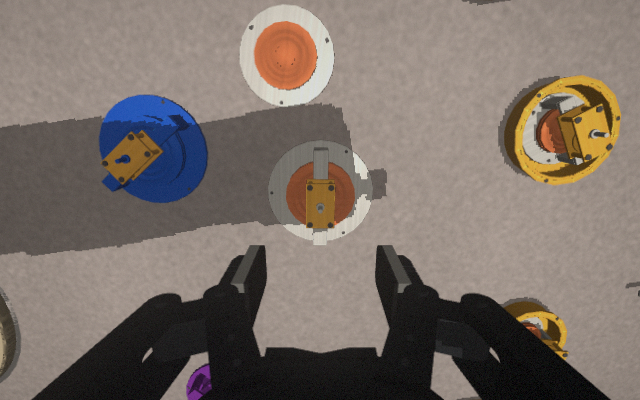

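The xlarge movement is centred at (320,206). The medium movement sits well in its case at (565,130). Descending.

Emit:
jog_arm --pt "0 0 -0.7 0 0 0" --pt "0 0 -1.4 0 0 0" --pt "0 0 -2.0 0 0 0" --pt "0 0 -2.4 0 0 0" --pt "0 0 -2.61 0 0 0" --pt "0 0 -2.61 0 0 0" --pt "0 0 -2.61 0 0 0"

```text
clock: 20.48
tcp_pos: [0.4554, 0.0639, 0.0172]
orientation: [-0.0, 0.761, 0.649, -0.0]
wrist_force: [1.1, 0.5, 0.0]
finger_gap: 0.0554
grip_force: 0.0
```

Emit:
jog_arm --pt "0 0 0 0 0 0" --pt "0 0 0 0 0 0" --pt "0 0 0 0 0 0" --pt "0 0 0 0 0 0" --pt "0 0 0 0 0 0" --pt "0 0 0 0 0 0" --jaw 1 --force 70

```text
clock: 20.98
tcp_pos: [0.4563, 0.0639, 0.0184]
orientation: [0.001, 0.761, 0.648, 0.001]
wrist_force: [-1.2, 0.4, 5.7]
finger_gap: 0.0206
grip_force: 69.5
```

Emit:
jog_arm --pt "0 0 0.5 0 0 0" --pt "0 0 1.2 0 0 0" --pt "0 0 1.8 0 0 0" --pt "0.2 -0.5 1.8 0 0 0" --pt "0.55 -1.35 1.8 0 0 0" --pt "0.9 -2.2 1.8 0 0 0" --pt "1.25 -3.1 1.8 0 0 0" --pt "1.6 -4.0 1.8 0 0 0" --pt "1.95 -4.85 1.8 0 0 0" --pt "2.3 -5.7 1.8 0 0 0" --pt "2.65 -6.5 1.8 0 0 0" --pt "2.95 -7.25 1.8 0 0 0"

```text
clock: 21.98
tcp_pos: [0.5737, -0.2283, 0.0889]
orientation: [0.0, 0.762, 0.648, 0.0]
wrist_force: [-0.2, 0.9, -4.2]
finger_gap: 0.0204
grip_force: 69.8
```

Emit:
jog_arm --pt "0.2 -0.5 0 0 0 0" --pt "0.35 -0.8 0 0 0 0" --pt "0.39 -0.96 0 0 0 0" --pt "0.39 -0.96 0 0 0 0" --pt "0.39 -0.96 0 0 0 0" --pt "0.39 -0.96 0 0 0 0"

```text
clock: 22.48
tcp_pos: [0.5882, -0.2632, 0.0889]
orientation: [-0.001, 0.761, 0.649, -0.0]
wrist_force: [-1.0, -0.7, -2.8]
finger_gap: 0.0202
grip_force: 69.8
```

Emit:
jog_arm --pt "0.02 -0.02 -0.4 0 0 0" --pt "0.02 -0.02 -0.8 0 0 0" --pt "0.02 -0.02 -1.15 0 0 0" --pt "0.02 -0.02 -1.4 0 0 0" --pt "0.02 -0.02 -1.53 0 0 0" --pt "0.02 -0.02 -1.6 0 0 0" --pt "0.02 -0.02 -1.63 0 0 0" --pt "0.02 -0.02 -1.63 0 0 0" --pt "0.02 -0.02 -1.63 0 0 0"

```text
clock: 23.23
tcp_pos: [0.5903, -0.2656, 0.0247]
orientation: [0.001, 0.761, 0.648, 0.0]
wrist_force: [-0.2, 0.1, -2.8]
finger_gap: 0.0205
grip_force: 69.7
```

Emit:
jog_arm --pt "0 0 -0.02 0 0 0" --pt "0 0 -0.04 0 0 0" --pt "0 0 -0.05 0 0 0" --pt "0 0 -0.05 0 0 0" --pt "0 0 -0.05 0 0 0"

```text
clock: 23.65
tcp_pos: [0.59, -0.2657, 0.0225]
orientation: [0.001, 0.762, 0.648, 0.0]
wrist_force: [-0.2, 0.5, -0.1]
finger_gap: 0.0204
grip_force: 70.2
```

Emit:
jog_arm --pt "0 0 -0.01 0 0 0" --pt "0 0 -0.02 0 0 0" --pt "0 0 -0.02 0 0 0"

```text
clock: 23.9
tcp_pos: [0.59, -0.2656, 0.0225]
orientation: [0.001, 0.761, 0.648, 0.0]
wrist_force: [-2.4, 1.2, 6.1]
finger_gap: 0.0204
grip_force: 71.1
```

Emit:
jog_arm --pt "0 0 0 0 0 0" --pt "0 0 0 0 0 0" --pt "0 0 0 0 0 0" --pt "0 0 0 0 0 0" --jaw 0.25

```text
clock: 24.23
tcp_pos: [0.5898, -0.2654, 0.021]
orientation: [0.0, 0.761, 0.648, 0.0]
wrist_force: [0.1, -0.6, 0.6]
finger_gap: 0.0321
grip_force: 0.0
```

Emit:
jog_arm --pt "0 0 0.2 0 0 0" --pt "0 0 0.6 0 0 0" --pt "0 0 1.2 0 0 0" --pt "0 0 2 0 0 0" --pt "0 0 2.8 0 0 0" --pt "-2 0 3.2 0 0 0" --pt "-2.5 -0.5 3.5 0 0 0" --pt "-3 -1 3.5 0 0 0" --pt "-3.5 -1.5 3.5 0 0 0" --pt "-3.5 -1.5 3.5 0 0 0" --pt "-3.5 -1.5 3.5 0 0 0"

```text
clock: 25.15
tcp_pos: [0.4487, -0.3268, 0.1622]
orientation: [0.001, 0.763, 0.647, 0.0]
wrist_force: [0.5, 0.6, -0.4]
finger_gap: 0.032
grip_force: 0.0
```

```bash
python3 - <<'E'
from h import *
a=cam("scene");b=cam("top");save(a,"s9.png");save(b,"t9.png")
A=cv2.imread("pics/s9.png")[140:340,130:530];B=cv2.imread("pics/t9.png")[90:290,140:540]
cv2.imwrite("pics/end.png",cv2.resize(np.vstack([A,B]),(600,600)))
E
```

```text
(no output)
```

View pics/end.png

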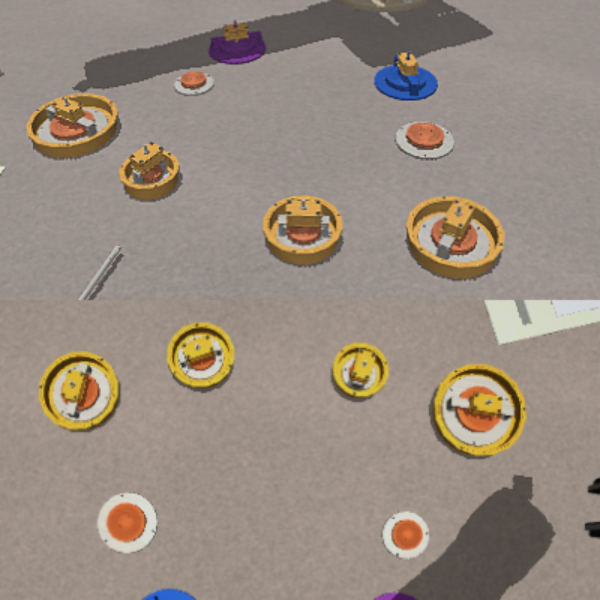

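The end picture shows all four movements upright and flat in their own cases, at (78,390), (200,355), (360,370) and (478,410) in the lower half. The bare plates, at (127,522) and (405,535), and the look-alikes appear undisturbed. Handing in.

```bash
python3 -c "
from h import *
print(env.hand_in())"
```

```text
the job is handed in; nothing more can be done
None
```

All four finished movements are set upright in the cases of their own size, smallest to largest, and the job was handed in at about 25 s; the judge's verdict was not returned.

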